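Park the rosette pivot pin in its keeper notch

TASK

The rosette channel of the ukulele top is cut: draw the pivot pin, the one standing in the middle of the rosette ring, straight up out of the workboard and park it in the notch of the wooden pin keeper, hanging upright with its collar resting flat on the ledge, and let go. Leave the smaller pin in the corner of the workboard where it stands.

Things in the scene. Friction and masses are not known exactly. Their poses are not given: they have to be found in the camera images.
- pivot_pin_mid (a point): Pivot pin, loose, about 110 g, 90 mm long, upright. Point: on its axis at mid-length, the underside of its steel collar; z up to the knob. Below: shank, diameter 10, 45 mm long. Above: collar, diameter 44, 5 mm thick, then a dark wooden knob to grip, a cylinder of diameter 26 from 5 to 45 mm above the point. It starts in the bore, collar resting on the bushing.
- bore (a point): Mouth of the pivot bore, 64 mm above the bench, in a steel bushing (diameter 52) inside the rosette ring of the pale guitar-shaped top. z up. Bore: diameter 14, 64 mm deep, loose fit. The fixed light-brown wooden workboard, 310 x 220 x 60 mm, reaches 180 mm from here along +x, 130 along -x and 110 to either side along y.
- notch (a point): Notch of the pin keeper, a fixed brown wooden stand (100 x 90, 90 mm high) left or right of the workboard (a block of drill bits is on the other side). Its level ledge, 12 mm thick, has a notch 24 wide, 45 deep, open above, below and at one edge. Point: mid-notch at the ledge's top. x: out of the open end (edge 23 mm ahead, closed end 22 mm behind), z up. Below it only the 12 mm dark steel foot.
- corner_pin_mid (a point): Bystander to leave alone: a smaller loose pin in a corner of the workboard, 158 mm along x and 88 mm along y of the bore point. Point: underside of its collar (diameter 28 mm), 60 mm above the bench; its knob, diameter 20 mm, reaches 29 mm above the point.

How it is judged:
By the outcome, as a careful person would: the job done as asked, in the order asked, and still so for the second after the job is handed in, with the robot touching nothing.
It also fails if it takes over 38 s, if anything falls off the work surface, if the arm or the gripper's body presses on something with over 40 N, if the wrist force passes 120 N, or if a joint passes its speed limit or range.

ROBOT

A 6-joint arm with a two-finger parallel gripper is mounted at the origin on the work surface. World frame = base frame: x ahead of the robot, y to its left, z up, the work surface at z = 0. Lengths are in m, angles in rad, forces in N, time in s.
With the tool pointing down it reaches from about 0.35 to 0.775 m from the base axis. Payload 7.3 kg.
Tool frame: the origin (TCP) lies at the centre of the arm's flange, where the gripper is bolted on; the fingertips stand 178 mm ahead of it and the grasp point (between the pads) lies 159 mm ahead of it; z points along the fingers, y is the line along which they close (so a half turn about z gives the same grasp; the last joint's range is limited). The gripper opens to 92 mm and grips with 3 to 60 N. Pads are 19 mm wide; open, the fingers measure 130 mm over their backs; the gripper's body (75 mm by 190 mm) begins 47 mm behind the grasp point.
Start: joints at [-1.457, 0.342, 1.524, -0, 1.275, -0.146], TCP at [0.135, -0.507, 0.405] pointing down, gripper open.
Joint ranges: [-2.53, 2.53], [-0.77, 2.02], [0.04, 2.7], [-1, 4.14], [0.28, 2.66], [-3.11, 3.11]. Speed limits (rad/s): [2.57, 2.57, 3.14, 3.14, 3.14, 3.14].

INTERFACE

Orientations are given as [roll, pitch, yaw] about the fixed x, y, z axes, in that order (R = Rz(yaw) Ry(pitch) Rx(roll)).
In Python, from cell import telemetry, vision, ticket gives the robot as it stands.
- The arm moves only by the shell command python3 -m crank 'ROWS' [FORCE]. ROWS is JSON, a list of rows, each a list of 5 numbers: the gripper command: -1 is shut, 1 is fully open, values between are in proportion, then the shift along the tool's x, y, z in mm, then the turn about the tool's z in rad. In form: [[fingers, dx, dy, dz, roll], ...]. A call has 1 to 12 rows; each row is the pose to reach, as a shift and turn from the pose commanded when the call began, along the tool's axes at that moment; what a row does not reach only later rows make up. A row lasts 1/12 s, in which the tool goes at most 41.7 mm and 7.16 degrees, less where a joint would pass 70% of its speed; a pose out of reach is approached as far as the arm can. A call with a gripper value outside its range is refused whole. The fingers move at their own pace and stop on an object; FORCE is the grip in N (left out, the last holds). Time passes only in rows, so rows that repeat a pose let the fingers close. It gives the time, the measured TCP pose, the force, the opening and the grip force at its end, in the units of the state.
- telemetry.observe(): the state, without advancing time (a new reading comes with each control period).
- vision.read_camera(name): name is "scene" or "top" or "wrist"; returns (picture, depth): 480x640x3 uint8, red, green, blue; 480x640 float32, m along the optical axis (not along the pixel's ray), 0 where there is no reading.
- vision.get_calibration(name): a dict with "camera_matrix" (3x3 intrinsics, pixels), "rvec" (rotation vector, rad) and "tvec" (3), from world to camera coordinates, as OpenCV has them. Camera axes: x right, y down, z forward; pixel columns grow to the right and rows downward; lengths in m; the calibration is good to about 2 mm. The wrist camera is an equidistant fisheye: a pixel r from the principal point sees the ray r / f radians off the axis. A picture is of the moment at which its call begins: read the wrist's pose just before it. get_calibration takes no time and is no camera call; for the wrist camera it gives the pose at the moment of the call.
- ticket.hand_in(): hands the job in; it is judged then, once.
The state is a dict: "time": time; "qpos": joint angles; "qvel": joint speeds; "joint_efforts": joint torques, N m; "tool_pos": TCP position; "tool_rot": TCP orientation; "contact_force": force on the tool from outside, world axes, zero at the start; "torque": the same for the moment, N m; "opening": finger opening in m; "grip_force": force on a finger pad.
Only numpy, scipy, OpenCV 4.12 (cv2) and the standard library are available. Lean on these libraries where they do the work, as an engineer would, in place of code of your own. Each camera call takes 0.05 s, during which the arm holds its last target. There are 200 camera calls.

## Working session

There is one attempt and no reset: what is moved stays moved. The work goes in short steps, Python scripts to look and compute and a shell command to move; the robot and the scene stay as the last step left them, time stands still between calls to the robot, and variables do not carry over. Pictures are saved under pics/ and viewed, at most 10 in all, crops included, and the job is handed in when it is done.

```bash
mkdir -p pics; ls; python3 - <<'E'
from cell import telemetry, vision
import cv2, numpy as np
print({k:np.round(v,3) for k,v in telemetry.observe().items()})
ims=[]
for n in ("scene","top"):
    p,d=vision.read_camera(n); np.savez(f"{n}0.npz",p=p,d=d)
    cv2.imwrite(f"pics/{n}0.png",p[:,:,::-1])
    c=vision.get_calibration(n); R=cv2.Rodrigues(np.array(c["rvec"],float))[0]; print(n,np.round(-R.T@np.array(c["tvec"]).ravel(),3),np.round(R[2],2),np.round(c["camera_matrix"],1).tolist(), (d>0).mean())
E
```

```text
pics
{'time': np.float64(0.0), 'qpos': array([-1.457,  0.343,  1.525, -0.   ,  1.275, -0.146]), 'qvel': array([-0.002, -0.002, -0.002, -0.001, -0.001, -0.002]), 'joint_efforts': array([ -0.   , -43.124, -24.422,   0.072,   0.056,  -0.   ]), 'tool_pos': array([ 0.135, -0.507,  0.404]), 'tool_rot': array([-3.14, -0.  ,  0.26]), 'contact_force': array([-0.495,  0.638,  0.478]), 'torque': array([ 0.022, -0.017,  0.051]), 'grip_force': np.float64(0.0), 'opening': np.float64(0.092)}
scene [1.163 0.365 0.678] [-0.65 -0.41 -0.64] [[509.9, 0.0, 315.5], [0.0, 509.9, 248.5], [0.0, 0.0, 1.0]] 0.9956380208333333
top [ 0.512 -0.012  1.231] [ 0.05  0.02 -1.  ] [[581.2, 0.0, 314.8], [0.0, 581.2, 234.2], [0.0, 0.0, 1.0]] 0.9961393229166666
```

View pics/top0.png

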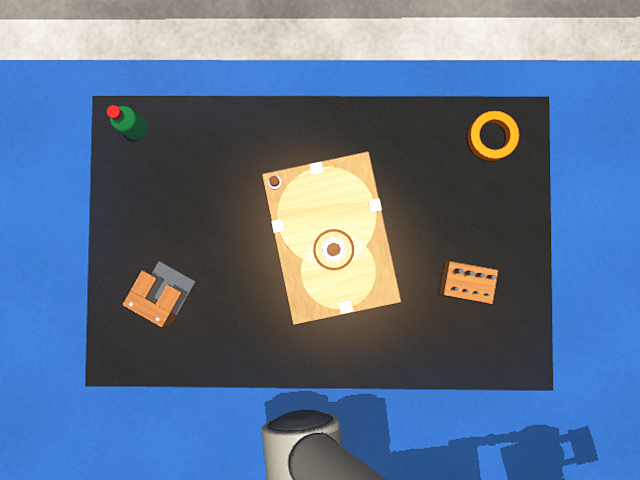

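View pics/scene0.png

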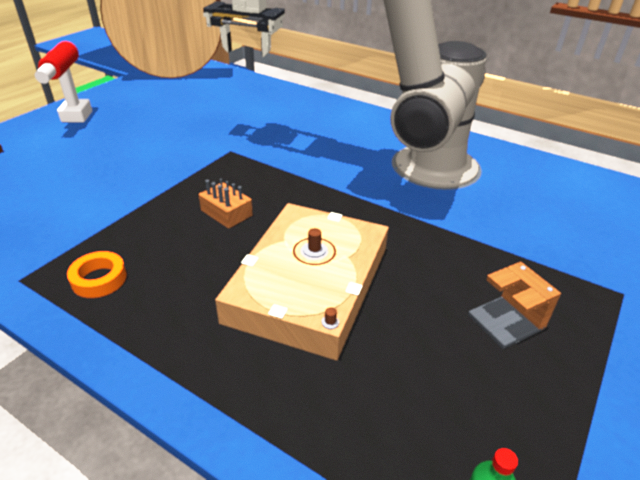

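The top view shows the pivot knob at about (333,249), the corner pin at (274,182), and the keeper at about (160,293) with its notch opening toward the upper right (foot at about (175,280)). Next I measure these.

```bash
cat > h.py <<'E'
import cv2, numpy as np
from cell import vision
def cam(n):
    c=vision.get_calibration(n); return np.array(c["camera_matrix"],float),cv2.Rodrigues(np.array(c["rvec"],float))[0],np.array(c["tvec"],float).ravel()
def cast(n,uv,z):
    K,R,t=cam(n); o=-R.T@t; r=(R.T@np.linalg.inv(K)@np.c_[np.reshape(uv,(-1,2)),np.ones(len(np.reshape(uv,(-1,2))))].T).T
    return o+r*((z-o[2])/r[:,2])[:,None]
def cloud(n,d):
    K,R,t=cam(n); v,u=np.mgrid[:480,:640]; P=np.stack([(u-K[0,2])/K[0,0]*d,(v-K[1,2])/K[1,1]*d,d],-1)
    return (P-t)@R
E
python3 - <<'E'
from h import *
f=np.load("top0.npz");p,d=f["p"],f["d"];W=cloud("top",d)
hsv=cv2.cvtColor(p,cv2.COLOR_RGB2HSV)
print("heights: knob",W[249,333],"corner",W[182,274],"board",W[300,300,2])
win=np.zeros((480,640),bool);win[232:266,316:350]=1
m=win&(W[...,2]>.098);v,u=np.nonzero(m);print("knob px",u.mean(),v.mean(),m.sum(),cast("top",[u.mean(),v.mean()],.109),"depth z",np.median(W[m],0))
win[:]=0;win[250:335,110:205]=1
for lo,hi in((.02,.2),):
    m=win&(W[...,2]>lo)
    print(np.histogram(W[m][:,2],np.arange(.0,.13,.01)))
    m=win&(W[...,2]>.075)&(hsv[...,1]>60);
    print(cv2.minAreaRect(W[m][:,:2].astype(np.float32)*1000),m.sum(), np.percentile(W[m][:,2],[5,50,95]))
c=cv2.resize(p[250:335,110:205],None,fx=6,fy=6,interpolation=cv2.INTER_NEAREST);cv2.imwrite("pics/keeper.png",c[:,:,::-1])
E
```

```text
heights: knob [ 0.5372713  -0.03060187  0.10811479] corner [0.67010064 0.08682008 0.08458587] board 0.059947953412681346
knob px 333.2173913043478 248.92753623188406 138 [[ 0.53739348 -0.03100617  0.109     ]] depth z [ 0.53726466 -0.03063641  0.1082885 ]
(array([   0,    0,   13,   12,   14,    9,   10,   31, 1053,  563,    0,
          0]), array([0.  , 0.01, 0.02, 0.03, 0.04, 0.05, 0.06, 0.07, 0.08, 0.09, 0.1 ,
       0.11, 0.12]))
((445.05694580078125, 183.760498046875), (111.42124938964844, 399.050048828125), 3.1140778064727783) 1609 [0.08435269 0.08905747 0.09280945]
```

View pics/keeper.png

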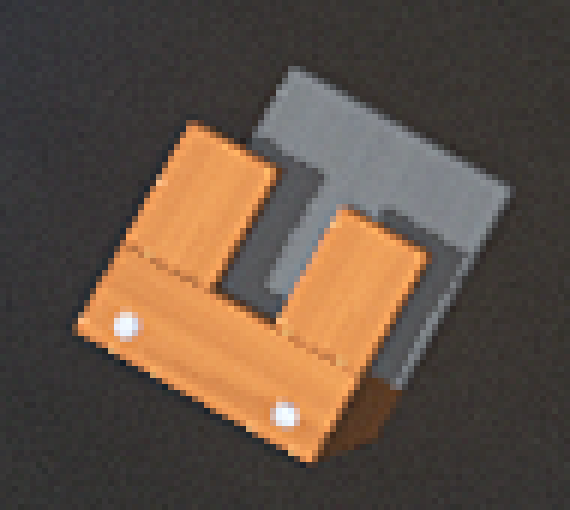

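```bash
cat >> h.py <<'E'
from cell import telemetry
from scipy.spatial.transform import Rotation as Ro
def shift(target):
    s=telemetry.observe(); return (Ro.from_euler("xyz",s["tool_rot"]).inv().apply(np.array(target)-s["tool_pos"])*1000).round(1)
E
python3 - <<'E'
from h import *
f=np.load("top0.npz");p,d=f["p"],f["d"];W=cloud("top",d)
px=lambda l:np.array(l)/6+[110-.5,250-.5]
c=cast("top",px([(277,168),(342,207),(217,290),(277,325),(190,122),(428,260),(78,327),(312,462)]),.09)
print(c[:,:2].round(4))
front=(c[0]+c[1])/2;back=(c[2]+c[3])/2
outer=(c[4]+c[5])/2; rear=(c[6]+c[7])/2
x=outer-rear;L=np.linalg.norm(x);x/=L
print("len",L,"yaw",np.arctan2(x[1],x[0]),"notch mids",(front-.023*x),(back+.022*x),"outer-based",outer-.023*x,"depth",np.linalg.norm(front-back), "rear-based",rear+(L-.023)*x)
for n,q in dict(ledgeL=(215,190),ledgeR=(350,280),back=(210,355)).items():
    u,v=px(q).astype(int);print(n,W[v-2:v+3,u-2:u+3,2].mean())
print("above pin shift",shift([.537,-.031,.36]))
E
```

```text
[[0.4794 0.3174]
 [0.4668 0.2958]
 [0.4395 0.3364]
 [0.4282 0.3164]
 [0.4943 0.3464]
 [0.4498 0.2672]
 [0.4271 0.3818]
 [0.3838 0.3041]]
len 0.07575883064354318 yaw -0.49691488249209004 notch mids [0.4529162  0.31758512 0.09      ] [0.45317463 0.3158995  0.09      ] outer-based [0.45180164 0.31778092 0.09      ] depth 0.043990249790193676 rear-based [0.45180164 0.31778092 0.09      ]
ledgeL 0.08956396376872729
ledgeR 0.0890233340789074
back 0.08917777189401414
above pin shift [ 511.  -356.9   44.7]
```

```bash
python3 -m crank '[[1,340,-238,30,0],[1,340,-238,30,0],[1,340,-238,30,0],[1,340,-238,30,0],[1,340,-238,30,0],[1,340,-238,30,0],[1,340,-238,30,0],[1,340,-238,30,0],[1,340,-238,30,0],[1,340,-238,30,0],[1,340,-238,30,0],[1,340,-238,30,0]]'
python3 -m crank '[[1,171,-119,15,0],[1,171,-119,15,0],[1,171,-119,15,0],[1,171,-119,15,0],[1,171,-119,15,0],[1,171,-119,15,0],[1,171,-119,15,0],[1,171,-119,15,0]]'
python3 - <<'E'
from h import *
print(shift([.537,-.031,.36]), telemetry.observe()["tool_rot"])
p,d=vision.read_camera("wrist");np.savez("w1.npz",p=p,d=d);cv2.imwrite("pics/w1.png",p[:,:,::-1])
K,R,t=cam("wrist");print(K.round(1).tolist(),(-R.T@t).round(3),R[2].round(3))
E
```

```text
time: 1.1
tool_pos: [0.4032, -0.1881, 0.3743]
tool_rot: [-3.141, 0.001, 0.265]
contact_force: [0.1, -0.2, -0.2]
opening: 0.0919
grip_force: 0.0
time: 1.77
tool_pos: [0.5366, -0.0324, 0.3593]
tool_rot: [3.141, 0.001, 0.259]
contact_force: [-0.5, -0.3, -0.0]
opening: 0.0918
grip_force: 0.0
[ 0.7 -1.2 -0.7] [3.14144125e+00 1.44612374e-03 2.58838113e-01]
[[371.6, 0.0, 319.0], [0.0, 371.6, 233.2], [0.0, 0.0, 1.0]] [ 0.603 -0.015  0.34 ] [-0.251 -0.066 -0.966]
```

View pics/w1.png

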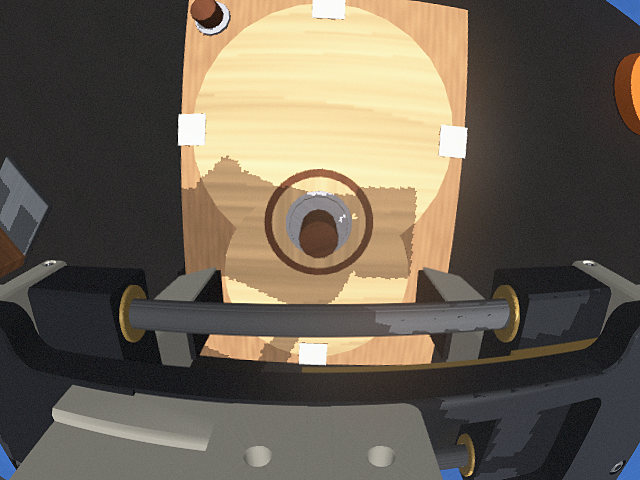

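The wrist view shows the knob top at about (319,240), between the open fingers. I'll check it with a ray cast to the knob-top plane.

```bash
cat >> h.py <<'E'
def castw(uv,z,C=None):
    K,R,t=C or cam("wrist"); q=(np.array(uv,float)-K[:2,2])/K[0,0]; r=np.hypot(*q)
    a=np.r_[q/r*np.sin(r),np.cos(r)] if r>1e-9 else np.array([0,0,1.]); o=-R.T@t; w=R.T@a
    return o+w*(z-o[2])/w[2]
E
python3 - <<'E'
from h import *
f=np.load("w1.npz");p,d=f["p"],f["d"]
m=np.zeros(d.shape,bool);m[205:262,295:345]=1
K,R,t=cam("wrist");o=-R.T@t
hsv=cv2.cvtColor(p,cv2.COLOR_RGB2HSV)
v,u=np.nonzero(m&(hsv[...,1]>100)&(hsv[...,2]<130))
P=[]
for a,b in zip(u,v):
    q=(np.array([a,b])-K[:2,2])/K[0,0]; r=np.hypot(*q)
    w=np.r_[q*np.sinc(r/np.pi),np.cos(r)]; P.append(((w/w[2]*d[b,a])-t)@R)
P=np.array(P);T=P[P[:,2]>.105];print(len(T),"top centroid",T.mean(0),T.min(0),T.max(0)); print("cast",castw((319,240),.109),"corner?")
E
```

```text
1165 top centroid [ 0.53989527 -0.03124825  0.1102339 ] [ 0.52660856 -0.0436757   0.10505587] [ 0.60311491 -0.01522538  0.33989431]
cast [ 0.53860097 -0.03213807  0.109     ] corner?
```

```bash
python3 -m crank '[[1,1,-1,30,0],[1,1,-1,60,0],[1,1,-1,85,0],[1,1,-1,100,0],[1,1,-1,106,0],[1,1,-1,106,0],[1,1,-1,106,0]]'
python3 -m crank '[[-1,0,0,0,0],[-1,0,0,0,0],[-1,0,0,0,0],[-1,0,0,0,0],[-1,0,0,0,0],[-1,0,0,0,0],[-1,0,0,0,0],[-1,0,0,0,0],[-1,0,0,0,0],[-1,0,0,0,0],[-1,0,0,0,0],[-1,0,0,0,0]]' 30
```

```text
time: 2.4
tool_pos: [0.5378, -0.031, 0.2546]
tool_rot: [3.141, -0.001, 0.258]
contact_force: [0.5, 0.6, 1.1]
opening: 0.092
grip_force: 0.0
time: 3.4
tool_pos: [0.5378, -0.0299, 0.2537]
tool_rot: [3.141, 0.0, 0.26]
contact_force: [0.3, -0.4, 1.1]
opening: 0.0254
grip_force: 30.0
```

Gripped (opening 25.4 mm, close to the 26 mm knob). Next I draw it straight up 100 mm.

```bash
python3 -m crank '[[-1,0,0,-8,0],[-1,0,0,-18,0],[-1,0,0,-30,0],[-1,0,0,-45,0],[-1,0,0,-60,0],[-1,0,0,-75,0],[-1,0,0,-90,0],[-1,0,0,-100,0],[-1,0,0,-100,0],[-1,0,0,-100,0]]'
python3 - <<'E'
from h import *
s=telemetry.observe();print(s["tool_pos"],s["tool_rot"])
p,d=vision.read_camera("scene");np.savez("s2.npz",p=p,d=d);cv2.imwrite("pics/s2.png",p[:,:,::-1])
print(shift([.453,.317,s["tool_pos"][2]]))
E
```

```text
time: 4.23
tool_pos: [0.5376, -0.0298, 0.3542]
tool_rot: [3.141, -0.001, 0.26]
contact_force: [-0.1, 0.4, -1.3]
opening: 0.0252
grip_force: 30.0
[ 0.53763357 -0.02981724  0.35422148] [ 3.14105650e+00 -9.80695840e-04  2.59829932e-01]
[   7.5 -356.9   -0.7]
```

View pics/s2.png

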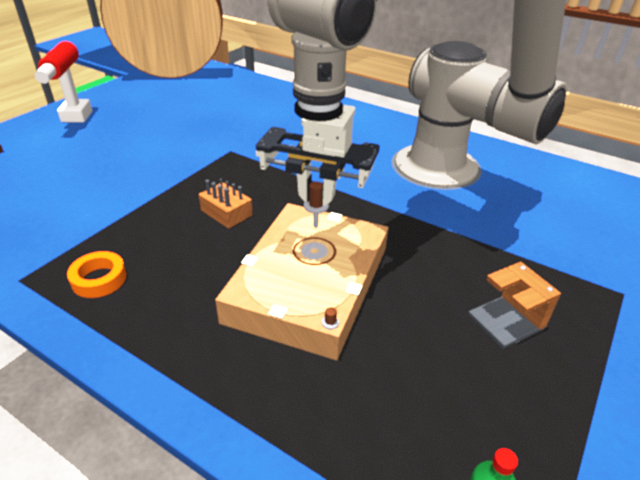

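The pin is held upright, shank tip at about (316,226), clear of the bore. The corner pin is untouched at (330,317). Next I carry it over the keeper.

```bash
python3 -m crank '[[-1,0,-10,0,0],[-1,1,-30,0,0],[-1,2,-55,0,0],[-1,3,-80,0,0],[-1,3,-105,0,0],[-1,3,-130,0,0],[-1,4,-155,0,0],[-1,4,-180,0,0],[-1,5,-205,0,0],[-1,5,-230,0,0],[-1,5,-255,0,0],[-1,5,-280,0,0]]'
python3 -m crank '[[-1,0,-25,0,0],[-1,1,-45,0,0],[-1,2,-60,0,0],[-1,2,-70,0,0],[-1,2,-76,0,0],[-1,2,-77,0,0],[-1,2,-77,0,0],[-1,2,-77,0,0]]'
python3 - <<'E'
from h import *
s=telemetry.observe();print(s["tool_pos"],s["tool_rot"],shift([.453,.317,s["tool_pos"][2]]))
C=cam("wrist");p,d=vision.read_camera("wrist");np.savez("w3.npz",p=p,d=d);cv2.imwrite("pics/w3.png",p[:,:,::-1])
K,R,t=C
def proj(X):
    c=R@X+t;th=np.arctan2(np.hypot(c[0],c[1]),c[2]);return K[:2,2]+K[0,0]*th*c[:2]/np.hypot(c[0],c[1])
x=np.array([np.cos(-.497),np.sin(-.497),0]);y=np.array([-x[1],x[0],0]);n=np.array([.453,.317,.09])
for a,b in((.023,.012),(.023,-.012),(-.022,.012),(-.022,-.012),(.023,.05),(.023,-.05)):print(a,b,proj(n+a*x+b*y).round(1))
E
```

```text
time: 5.28
tool_pos: [0.4695, 0.2436, 0.3527]
tool_rot: [3.142, 0.002, 0.26]
contact_force: [-0.1, -0.5, -2.0]
opening: 0.0256
grip_force: 30.0
time: 5.95
tool_pos: [0.453, 0.3163, 0.3535]
tool_rot: [3.141, 0.001, 0.259]
contact_force: [-0.5, -0.5, -0.8]
opening: 0.025
grip_force: 30.0
[0.45296467 0.31632071 0.35347284] [3.14107890e+00 5.02542711e-04 2.59131938e-01] [ 0.2 -0.6 -0. ]
0.023 0.012 [328.6 201.8]
0.023 -0.012 [354.2 225.8]
-0.022 0.012 [283.5 248.7]
-0.022 -0.012 [309.  271.1]
0.023 0.05 [286.6 162.9]
0.023 -0.05 [392.1 261.8]
```

View pics/w3.png

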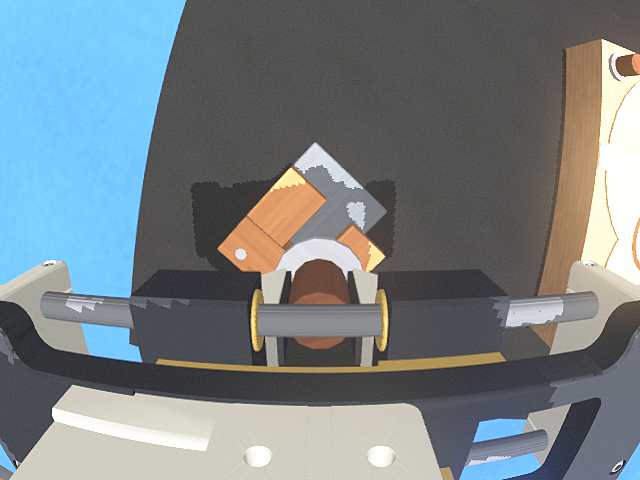

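The wrist view puts the notch mouth at (327,201) to (349,225). My estimate predicts (329,202) to (354,226), so they agree within about 2 mm. I lower the pin most of the way and check the forces.

```bash
python3 -m crank '[[-1,0,0,-0,0],[-1,0,0,10,0],[-1,0,0,20,0],[-1,0,0,30,0],[-1,0,0,40,0],[-1,0,0,50,0],[-1,0,0,58,0],[-1,0,0,64,0],[-1,0,0,66,0],[-1,0,0,66,0],[-1,0,0,66,0]]'
python3 - <<'E'
from h import *
s=telemetry.observe();print(s["tool_pos"],s["torque"])
p,d=vision.read_camera("scene");cv2.imwrite("pics/s4.png",cv2.resize(p[170:370,420:640],None,fx=3,fy=3)[:,:,::-1])
E
```

```text
time: 6.92
tool_pos: [0.4529, 0.3171, 0.2879]
tool_rot: [-3.142, -0.001, 0.26]
contact_force: [0.3, -0.6, -0.9]
opening: 0.0257
grip_force: 30.0
[0.45294548 0.31705921 0.28790839] [-0.0283199   0.0537748   0.07344357]
```

View pics/s4.png

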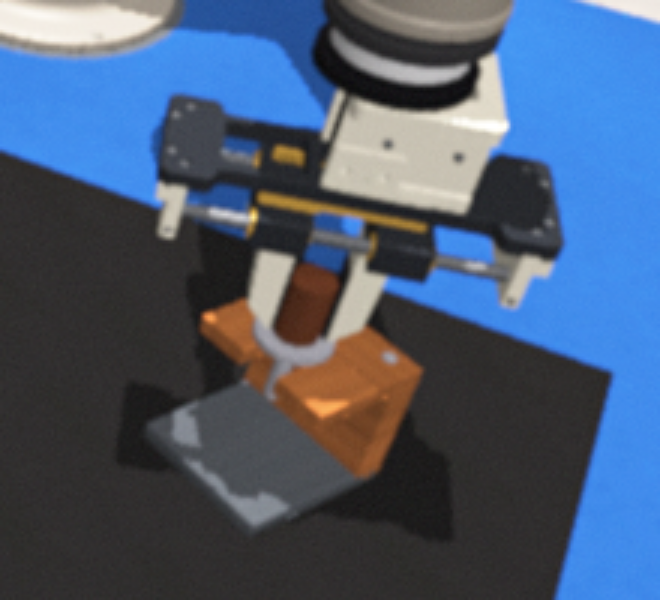

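The shank is in the notch and the collar, at about (290,345) in the crop, sits just above the ledge. I lower it the last 8 mm.

```bash
python3 -m crank '[[-1,0,0,3,0],[-1,0,0,5,0],[-1,0,0,6.5,0],[-1,0,0,7.5,0],[-1,0,0,7.5,0],[-1,0,0,7.5,0]]'
python3 -m crank '[[-1,0,0,0.5,0],[-1,0,0,1,0],[-1,0,0,1,0],[-1,0,0,1,0]]'
```

```text
time: 7.47
tool_pos: [0.4528, 0.3169, 0.2801]
tool_rot: [3.142, 0.0, 0.26]
contact_force: [-0.6, -0.5, -1.4]
opening: 0.0256
grip_force: 30.0
time: 7.8
tool_pos: [0.4528, 0.3169, 0.2796]
tool_rot: [-3.142, -0.001, 0.26]
contact_force: [-1.6, -0.9, 3.6]
opening: 0.0254
grip_force: 30.0
```

The collar has touched down (+3.6 N). I release gently and withdraw.

```bash
python3 -m crank '[[-0.35,0,0,0,0],[-0.3,0,0,0,0],[-0.2,0,0,0,0],[0,0,0,0,0],[0.2,0,0,0,0],[0.4,0,0,0,0],[0.4,0,0,0,0],[0.4,0,0,0,0]]' 5
python3 -m crank '[[0.4,0,0,-5,0],[0.4,0,0,-15,0],[0.4,0,0,-30,0],[0.4,0,0,-50,0],[0.4,0,0,-75,0],[0.4,0,0,-100,0],[0.4,0,0,-125,0],[0.4,0,0,-140,0],[0.4,0,0,-140,0],[0.4,0,0,-140,0]]'
python3 - <<'E'
from h import *
p,d=vision.read_camera("scene");cv2.imwrite("pics/s5.png",cv2.resize(p[200:370,300:600],None,fx=2.5,fy=2.5)[:,:,::-1])
p,d=vision.read_camera("top");W=cloud("top",d);cv2.imwrite("pics/t5.png",p[:,:,::-1])
E
```

```text
time: 8.47
tool_pos: [0.4528, 0.3169, 0.2791]
tool_rot: [3.141, 0.0, 0.26]
contact_force: [0.2, -1.6, -0.3]
opening: 0.0627
grip_force: 0.0
time: 9.3
tool_pos: [0.4526, 0.3169, 0.4203]
tool_rot: [-3.141, -0.002, 0.26]
contact_force: [0.7, -0.1, -0.9]
opening: 0.0645
grip_force: 0.0
```

View pics/s5.png

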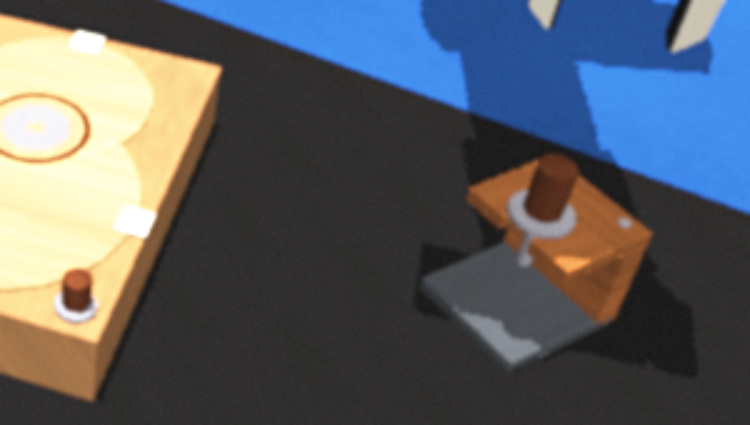

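The pin hangs in the notch with its collar at (542,213) in the crop, and the corner pin is undisturbed at (76,295). The knob seems to lean, so I compare it with the projection of a true vertical.

```bash
python3 - <<'E'
from h import *
K,R,t=cam("scene")
for z in (.045,.06,.095,.135):
    q=K@(R@np.array([.453,.317,z])+t);q=q[:2]/q[2];print(z,((q-[300,200])*2.5).round(0))
f=vision.read_camera("top");W=cloud("top",f[1])
m=np.zeros((480,640),bool);m[255:320,130:195]=1
k=m&(W[...,2]>.122);print("knob top",k.sum(),W[k].mean(0),W[k][:,2].std())
a=m&(W[...,2]>.093)&(W[...,2]<.1)&(cv2.cvtColor(f[0],cv2.COLOR_RGB2HSV)[...,1]<70);P=W[a];A=np.c_[P[:,:2]-P[:,:2].mean(0),np.ones(len(P))]
print("collar",a.sum(),P.mean(0),"slope",np.linalg.lstsq(A,P[:,2],rcond=None)[0][:2], telemetry.observe()["tool_pos"])
E
```

```text
0.045 [520. 263.]
0.06 [526. 248.]
0.095 [540. 211.]
0.135 [556. 166.]
knob top 1840 [0.46697565 0.24996902 0.34880838] 0.08314898211592778
collar 1 [0.39868927 0.31405198 0.09385856] slope [0. 0.] [0.45254433 0.31679818 0.41793959]
```

A true vertical at the notch projects to (520,263), (540,211) and (556,166), which matches the pin. It's upright and seated, so I hand in.

```bash
python3 -c "
from cell import ticket;print(ticket.hand_in())"
```

```text
the job is handed in; nothing more can be done
None
```

The pivot pin is out of the bore and hanging upright in the keeper notch with its collar on the ledge, released; the corner pin was left where it stood, and the job was handed in at about 9.5 s of the 38 s.

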